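# Start the self-tapping screw

## Robot

A 7-joint arm with a two-finger parallel gripper is mounted at the origin on a cart in front of the work surface, level with it; the furniture and walls round the work are solid. World frame = base frame: x ahead of the robot, y to its left, z up, the work surface at z = 0. Lengths are in m, angles in rad, forces in N, time in s.
With the tool pointing down it reaches from about 0.35 to 0.9 m from the base axis. Payload 8.1 kg.
Tool frame: the origin (TCP) lies at the centre of the arm's flange, where the gripper is bolted on; the fingertips stand 178 mm ahead of it and the grasp point (between the pads) lies 159 mm ahead of it; x points along the fingers, z is the direction in which the jaws open and shut, and the axes are right-handed (so a half turn about x gives the same grasp; the last joint's range is limited). The gripper opens to 92 mm and grips with 3 to 60 N. Pads are 19 mm wide; open, the fingers measure 130 mm over their backs; the gripper's body (75 mm by 190 mm) begins 47 mm behind the grasp point.
Start: joints at [1.093, 0.434, 0.025, 1.573, -0.012, 1.134, -0.075], TCP at [0.229, -0.582, 0.405] pointing down, gripper open.
Joint ranges: [-2.62, 2.62], [-0.44, 2.09], [-1.27, 1.32], [0.08, 2.57], [-1.32, 4.46], [0.12, 2], [-2.74, 2.74]. Speed limits (rad/s): [2.22, 2.22, 3.01, 3.01, 3.14, 3.14, 3.14].

## Interface

Orientations are given as a rotation vector (axis times angle).
In Python, from cell import arm, get_image, search_frame, pinpoint gives the robot as it stands.
- The arm moves only by the tool arm_command, never from a script. Its argument "motion" is a list of rows, each a list of 7 numbers: the finger opening in mm, from 0 to 91.8, then the shift along the tool's x, y, z in mm, then the turn, a rotation vector about the tool's x, y, z in degrees. In form: [[fingers, x, y, z, ax, ay, az], ...]. A call has 1 to 5 rows; each row shifts and turns the commanded pose from where the row before left it, along the tool's axes as they then stand; what a row does not reach is not made up. A row lasts 1/8 s, in which the tool goes at most 62.5 mm and 10.7 degrees, less where a joint would pass 70% of its speed; a pose out of reach is approached as far as the arm can. A call with a gripper value outside its range is refused whole. The fingers move at their own pace and stop on an object; "newtons" is the grip in N (left out, the last holds). Time passes only in rows, so rows that do not move let the fingers close. It gives the time, the measured TCP pose, the force and the opening at its end, in the units of the state.
- arm.observe(): the state, without advancing time (a new reading comes with each control period).
- get_image(name): name is "scene" or "top" or "wrist"; returns a dict with "frame" (384x512x3 uint8, red, green, blue), "range_z" (384x512 float32, m along the optical axis (not along the pixel's ray), 0 where there is no reading), "K" (3x3 intrinsics, pixels), "origin" and "rotation" of the camera in the world; the wrist camera has in their place "tool_from_camera" (4x4, takes a point from camera to tool coordinates, whose origin is the TCP and whose axes are the tool frame's). Camera axes: x right, y down, z forward; pixel columns grow to the right and rows downward; lengths in m; the calibration is good to about 2 mm. A picture is of the moment at which its call begins: read the wrist's pose just before it.
- arm.sign_off(): hands the job in, once; it reports no verdict.
Trained networks look in the newest picture that a camera, given by its name, has taken for a name from the list of things; names that differ only in an ending like _2 or _b are one class to them, and where a whole thing is asked for, a point or a joint stands for the part that bears it (a point fixed in the world has none). Each returns a list of dicts, best first, with "p" (0 to 1); they miss things now and then, are a little off and sometimes report something else, mostly with a low value. They report only what shows in the picture. A call takes as long as a camera call.
- search_frame(camera, target): "point" ([x, y, z] in m, in world coordinates, good to about 4 mm: the middle of the surface that is visible of it).
- pinpoint(camera, target): "point" ([x, y, z] in m, in world coordinates, good to about 4 mm: a listed point, or the origin of a listed thing).
The state is a dict: "clock": time; "joints": joint angles; "dq": joint speeds; "joint_efforts": joint torques, N m; "position": TCP position; "ee_rot": TCP orientation; "force": force on the tool from outside, world axes, zero at the start; "ft_torque": the same for the moment, N m; "width": opening from 0.0 (shut) to 1.0 (fully open).
Only numpy, scipy, OpenCV 4.12 (cv2) and the standard library are available. Lean on these libraries where they do the work, as an engineer would, in place of code of your own. Each camera call takes 0.05 s, during which the arm holds its last target. There are 200 camera calls.

## Task

One of the two screw-starting stands has a self-tapping screw still standing tall on its workpiece. Take that stand's handle, press it firmly down by a good centimetre against its spring and, while keeping it down, turn it clockwise (seen from above) by a good 70 degrees so that the screw bites and turns with it, then let go. Do not press the handle of the other stand, whose screw is already home.

Things in the scene. Friction and masses are not known exactly. Their poses are not given: they have to be found in the camera images.
- start_grip (a point): Centre of the black paddle handle on the stand whose screw still stands tall, its brass hexagon head 30 mm above the workpiece. Paddle 48 mm long along x, 14 mm thick along y (grip across y, from above), 42 mm high; centre 172 mm above the trolley top at rest; below it a thin stem, then the guide arm (top at 121 mm). It turns freely about z. The stand is 170 x 100 mm, its column 78 mm behind the handle.
- start_press (a joint): How far that handle is pressed straight down, m: 0 at rest, stop at 0.014. A spring lifts it again when let go. The driver socket meets the screw head at about 0.004; at the stop the push is about 15 N. At 0.008 or more the socket drives the screw; with less it slips on it.
- screw_turn (a joint): How far the tall screw has been turned into the metal, rad, clockwise seen from above: 0 at the start. It turns (about 0.025 N m of friction) only when the handle is turned clockwise while pressed down, and stays where it is left; it sinks too little to see.
- home_grip (a point): Centre of the same kind of paddle handle on the other, identical stand, whose screw is already home: its brass hexagon head lies on the workpiece. Leave it alone.

How it is judged:
At the end, for the whole second after the job is handed in: The tall screw has been turned in by at least 0.8 rad (46 degrees), and its handle has been let go and has sprung up to within 4 mm of the top (value of joint screw_turn above 0.8 rad and value of joint start_press below 0.004 m); the robot touches nothing.
It fails at once if the handle of the other stand, whose screw is home, is pressed down (moved more than 5 mm) (distance of home_grip from where it was at the start of the episode above 0.005 m).
It also fails if it takes over 35 s, if anything falls off the work surface, if the arm or the gripper's body presses on something with over 40 N, if the wrist force passes 120 N, or if a joint passes its speed limit or range.

## Working session

There is one attempt and no reset: what is moved stays moved. The work goes in short steps, Python scripts to look and compute and a tool call to move; the robot and the scene stay as the last step left them, time stands still between calls to the robot, and variables do not carry over. Pictures are saved under pics/ and viewed, about 8 in all and at most 12, crops included, and the job is handed in when it is done.

Besides the shell and the picture viewer there is one more tool, called after "Request:" as name([rows], argument=value, ...), one row to a line, values as JSON. arm_command: Moves the arm, as the interface text tells. Its arguments: {"type":"object","properties":{"motion":{"type":"array"},"newtons":{"type":"number"}},"required":["motion"]}

```bash
mkdir -p pics; python3 - <<'E'
from cell import arm,get_image,search_frame,pinpoint
import cv2,numpy as np
s=arm.observe();print({k:np.round(v,3) for k,v in s.items() if k in('clock','position','ee_rot','force','width')})
for c in('scene','top'):
    g=get_image(c);cv2.imwrite(f'pics/{c}1.png',g['frame'][:,:,::-1])
    print(c,np.round(g['origin'],3))
    for t in('start_grip','home_grip'):
        print(t,[(np.round(d['point'],3),round(d['p'],2)) for d in pinpoint(c,t)])
E
```

```text
{'clock': np.float64(0.0), 'position': array([ 0.229, -0.581,  0.404]), 'ee_rot': array([ 0.93 ,  1.365, -0.928]), 'force': array([ 0.167, -0.29 , -0.08 ]), 'width': np.float64(1.0)}
scene [0.163 0.645 0.521]
start_grip []
home_grip [(array([0.527, 0.163, 0.174]), 0.59)]
top [0.459 0.    0.992]
start_grip [(array([ 0.478, -0.187,  0.172]), 0.65)]
home_grip [(array([0.521, 0.16 , 0.173]), 0.65)]
```

View pics/scene1.png

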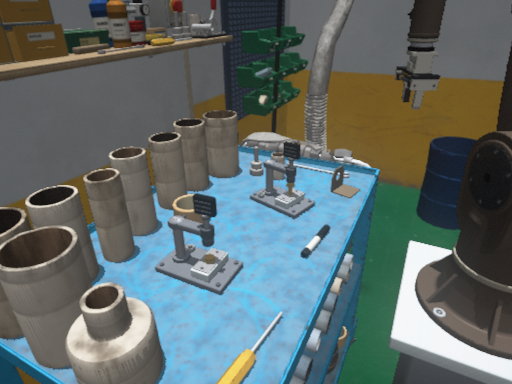

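View pics/top1.png

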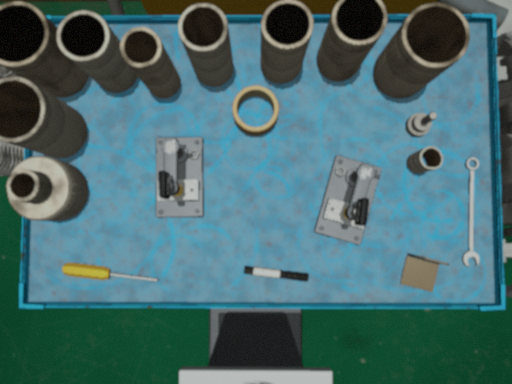

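```bash
python3 - <<'E'
import cv2,numpy as np
a=cv2.imread('pics/scene1.png');b=cv2.imread('pics/top1.png')
r=lambda i,x0,x1,y0,y1:cv2.resize(i[y0:y1,x0:x1],(400,300),interpolation=cv2.INTER_CUBIC)
cv2.imwrite('pics/crop1.png',np.vstack([np.hstack([r(a,150,270,190,280),r(a,245,325,135,195+20)]),np.hstack([r(b,120,240,130,220),r(b,290,410,155,245)])]))
E
```

```text
(no output)
```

View pics/crop1.png

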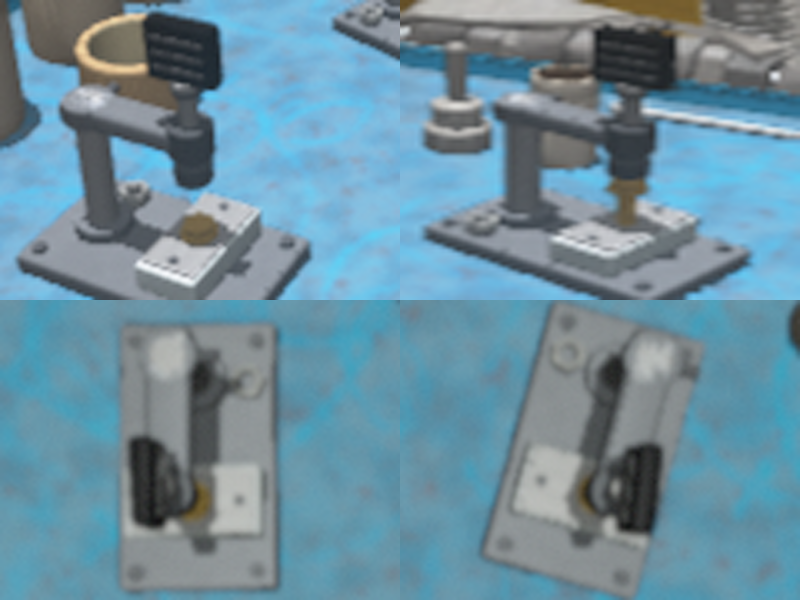

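```bash
cat > h.py <<'E'
from cell import arm,get_image,search_frame,pinpoint
import cv2,numpy as np
from scipy.spatial.transform import Rotation as R
def cloud(c):
    s=arm.observe();g=get_image(c);z=g['range_z'];v,u=np.nonzero(z>0);d=z[v,u]
    P=np.linalg.inv(g['K'])@np.vstack([u*d,v*d,d])
    if c=='wrist':
        T=g['tool_from_camera'];P=T[:3,:3]@P+T[:3,3:]
        return (R.from_rotvec(s['ee_rot']).as_matrix()@P).T+s['position'],g
    return (g['rotation']@P).T+g['origin'],g
def paddle(c,lo=.158,hi=.205,q=(.478,-.187)):
    P,g=cloud(c);m=(P[:,2]>lo)&(P[:,2]<hi)&(np.hypot(P[:,0]-q[0],P[:,1]-q[1])<.045)
    Q=P[m];top=Q[Q[:,2]>np.percentile(Q[:,2],97)-.012]
    r=cv2.minAreaRect((top[:,:2]*1000).astype(np.float32))
    print(c,len(Q),len(top),'rect mm',np.round(r[0],1),np.round(r[1],1),round(r[2],1),'ztop',np.round(np.percentile(Q[:,2],[5,97]),4))
    w=np.linalg.svd(top[:,:2]-top[:,:2].mean(0),full_matrices=False)[2][0];print('axis deg',np.degrees(np.arctan(w[1]/w[0])),'mean',top.mean(0).round(4))
    return g
E
python3 - <<'E'
from h import *
s=arm.observe();print(R.from_rotvec(s['ee_rot']).as_matrix().round(3),s['position'])
paddle('top');paddle('scene')
for c in('top','scene'):
  print([(np.round(d['point'],3),round(d['p'],2)) for d in pinpoint(c,'start_grip')],[(np.round(d['point'],3),round(d['p'],2)) for d in search_frame(c,'start_grip')])
E
```

```text
[[-0.     0.931  0.366]
 [ 0.     0.366 -0.931]
 [-1.    -0.    -0.   ]] [ 0.22876022 -0.58156906  0.40447349]Traceback (most recent call last):
  File "<stdin>", line 3, in <module>
  File "h.py", line 12, in paddle
    P,g=cloud(c);m=(P[:,2]>lo)&(P[:,2]<hi)&(np.hypot(P[:,0]-q[0],P[:,1]-q[1])<.045)
        ~~~~~^^^
  File "h.py", line 10, in cloud
    return (g['rotation']@P).T+g['origin'],g
           ~~~~~~~~~~~~~~~~~~~^~~~~~~~~~~~
ValueError: operands could not be broadcast together with shapes (195814,) (3,)
```

```bash
sed -i "s/(g\['rotation'\]@P)/(R.from_rotvec(g['rotation']).as_matrix()@P)/" h.py
python3 - <<'E'
from h import *
paddle('top');paddle('scene')
for c in('top','scene'):
  print([(np.round(d['point'],3),round(d['p'],2)) for d in pinpoint(c,'start_grip')],[(np.round(d['point'],3),round(d['p'],2)) for d in search_frame(c,'start_grip')])
E
```

```text
top 326 246 rect mm [ 476.1 -185.2] [14.9 46.9] 82.1 ztop [0.1633 0.195 ]
axis deg -7.888702735396816 mean [ 0.4758 -0.1843  0.1916]
scene 236 91 rect mm [ 475.1 -182.5] [12.5 46.5] 85.1 ztop [0.1599 0.1943]
axis deg -5.645619794594258 mean [ 0.4735 -0.1809  0.1896]
[(array([0.524, 0.16 , 0.17 ]), 0.71), (array([ 0.477, -0.188,  0.172]), 0.69)] [(array([ 0.478, -0.185,  0.19 ]), 0.71)]
[(array([ 0.479, -0.185,  0.175]), 0.63)] [(array([ 0.473, -0.174,  0.17 ]), 0.55), (array([ 0.471, -0.182,  0.069]), 0.28)]
```

Request:
arm_command([
  [91.8,-5,37.5,-28,0,0,0],
  [91.8,-5,37.5,-28,0,0,0],
  [91.8,-5,37.5,-28,0,0,0],
  [91.8,-5,37.5,-28,0,0,0],
  [91.8,0,37.5,-28,0,0,0],
])

```text
clock: 1.27
position: [0.3528, -0.3814, 0.4254]
ee_rot: [0.929, 1.362, -0.929]
force: [-0.3, -0.7, -0.2]
width: 1.002
```

Request:
arm_command([
  [91.8,0,37.5,-28,0,0,0],
  [91.8,0,37.5,-28,0,0,0],
  [91.8,0,37.5,-28,0,0,0],
  [91.8,0,37.5,-28,0,0,0],
  [91.8,0,37.5,-28,0,0,0],
])

```text
clock: 1.9
position: [0.4759, -0.1825, 0.425]
ee_rot: [0.929, 1.363, -0.929]
force: [0.8, -0.2, 0.6]
width: 1.0
```

Request:
arm_command([
  [91.8,0,0,0,-10,0,0],
  [91.8,0,0,0,-10,0,0],
  [91.8,0,0,0,-10,0,0],
  [91.8,0,0,0,-10,0,0],
  [91.8,0,0,0,-10,0,0],
])

```text
clock: 2.52
position: [0.4753, -0.1838, 0.4248]
ee_rot: [0.249, 1.556, -0.249]
force: [-0.9, -0.9, -0.3]
width: 1.003
```

Request:
arm_command([
  [91.8,0,0,0,-10,0,0],
  [91.8,0,0,0,-10,0,0],
  [91.8,0,0,0,-10,0,0],
  [91.8,0,0,0,-10,0,0],
  [91.8,0,0,0,-10,0,0],
])

```text
clock: 3.15
position: [0.4752, -0.1838, 0.4248]
ee_rot: [-0.435, 1.527, 0.435]
force: [-0.3, 0.8, 0.1]
width: 1.001
```

Request:
arm_command([
  [91.8,0,0,0,-10,0,0],
  [91.8,0,0,0,-10,0,0],
  [91.8,0,0,0,-10,0,0],
  [91.8,0,0,0,-10,0,0],
  [91.8,0,0,0,-10,0,0],
])

```text
clock: 3.78
position: [0.4753, -0.1839, 0.4248]
ee_rot: [-1.103, 1.274, 1.103]
force: [0.5, -0.6, 1.1]
width: 1.001
```

Request:
arm_command([
  [91.8,0,0,0,0,0,0],
  [91.8,0,0,0,0,0,0],
])

```text
clock: 4.03
position: [0.4753, -0.1839, 0.4248]
ee_rot: [-1.096, 1.278, 1.096]
force: [0.3, -0.5, 0.4]
width: 1.0
```

```bash
python3 - <<'E'
from h import *
s=arm.observe();print(s['clock'],R.from_rotvec(s['ee_rot']).as_matrix().round(3),s['position'],s['joints'])
g=paddle('wrist');cv2.imwrite('pics/w1.png',g['frame'][:,:,::-1])
print(np.round(g['tool_from_camera'],3))
print([(np.round(d['point'],3),round(d['p'],2)) for d in pinpoint('wrist','start_grip')])
E
```

```text
4.025 [[ 0.    -0.988  0.152]
 [-0.     0.152  0.988]
 [-1.    -0.    -0.   ]] [ 0.47525781 -0.1838862   0.42477473] [ 0.78201937  0.30313574 -0.65338044  1.78037753  0.2024467   1.12573189
  1.48065564]
wrist 1511 1358 rect mm [ 476.4 -185.4] [15.6 47.2] 82.7 ztop [0.1702 0.1931]
axis deg -6.9244224792873545 mean [ 0.4746 -0.1851  0.1907]
[[-0.    -0.303  0.953  0.021]
 [ 0.001 -0.953 -0.303  0.082]
 [ 1.     0.     0.     0.   ]
 [ 0.     0.     0.     1.   ]]
[(array([ 0.477, -0.185,  0.172]), 0.74)]
```

View pics/w1.png

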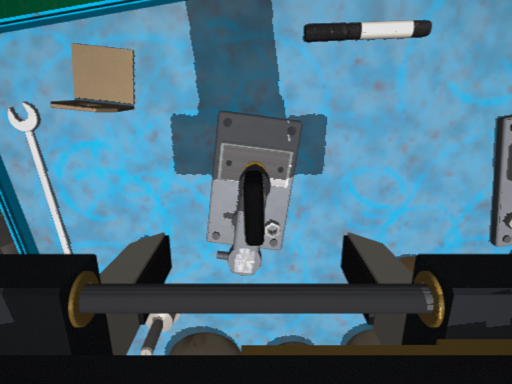

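Request:
arm_command([
  [91.8,20,-1.7,-1.2,0,0,0],
  [91.8,25,0,0,0,0,0],
  [91.8,25,0,0,0,0,0],
  [91.8,15,0,0,0,0,0],
  [91.8,7,0,0,0,0,0],
])

```text
clock: 4.75
position: [0.4768, -0.1852, 0.3322]
ee_rot: [-1.098, 1.277, 1.099]
force: [-0.3, 0.1, 0.5]
width: 1.001
```

Request:
arm_command([
  [0,0,0,0,0,0,0],
  [0,0,0,0,0,0,0],
  [0,0,0,0,0,0,0],
  [0,0,0,0,0,0,0],
  [0,0,0,0,0,0,0],
], newtons=35)

```text
clock: 5.38
position: [0.4768, -0.1853, 0.3329]
ee_rot: [-1.099, 1.276, 1.098]
force: [-0.4, -0.5, -0.1]
width: 0.503
```

Request:
arm_command([
  [0,0,0,0,0,0,0],
  [0,0,0,0,0,0,0],
  [0,0,0,0,0,0,0],
])

```text
clock: 5.75
position: [0.4768, -0.1852, 0.3327]
ee_rot: [-1.099, 1.276, 1.099]
force: [-0.4, -0.5, -0.7]
width: 0.179
```

Request:
arm_command([
  [0,0,0,0,0,0,0],
  [0,0,0,0,0,0,0],
  [0,0,0,0,0,0,0],
], newtons=45)

```text
clock: 6.12
position: [0.4767, -0.1855, 0.3327]
ee_rot: [-1.099, 1.276, 1.099]
force: [-0.9, -2.1, 0.5]
width: 0.15
```

Request:
arm_command([
  [0,3,0,0,0,0,0],
  [0,3,0,0,0,0,0],
  [0,3,0,0,0,0,0],
  [0,3,0,0,0,0,0],
  [0,0,0,0,0,0,0],
])

```text
clock: 6.75
position: [0.4768, -0.1854, 0.3211]
ee_rot: [-1.099, 1.276, 1.098]
force: [-5.0, -2.7, 10.7]
width: 0.147
```

Request:
arm_command([
  [0,1,0,0,0,0,0],
  [0,0,0,0,5,0,0],
  [0,0,0,0,6,0,0],
  [0,0,0,0,6,0,0],
  [0,0,0,0,6,0,0],
])

```text
clock: 7.38
position: [0.4768, -0.1853, 0.3203]
ee_rot: [-0.793, 1.422, 0.792]
force: [-4.7, -1.9, 11.4]
width: 0.147
```

Request:
arm_command([
  [0,0,0,0,6,0,0],
  [0,0,0,0,6,0,0],
  [0,0,0,0,6,0,0],
  [0,0,0,0,6,0,0],
  [0,0,0,0,6,0,0],
])

```text
clock: 8.0
position: [0.4768, -0.1854, 0.3204]
ee_rot: [-0.387, 1.536, 0.386]
force: [-3.9, -2.3, 11.8]
width: 0.15
```

Request:
arm_command([
  [0,0,0,0,6,0,0],
  [0,0,0,0,6,0,0],
  [0,0,0,0,6,0,0],
  [0,0,0,0,6,0,0],
  [0,0,0,0,6,0,0],
])

```text
clock: 8.62
position: [0.4768, -0.1854, 0.3204]
ee_rot: [0.023, 1.57, -0.024]
force: [-3.5, -1.5, 11.0]
width: 0.148
```

Request:
arm_command([
  [0,0,0,0,5,0,0],
  [0,0,0,0,5,0,0],
  [0,0,0,0,0,0,0],
  [0,0,0,0,0,0,0],
])

```text
clock: 9.12
position: [0.4769, -0.1854, 0.3204]
ee_rot: [0.158, 1.564, -0.159]
force: [-5.2, -1.8, 11.7]
width: 0.154
```

```bash
python3 - <<'E'
from h import *
s=arm.observe();print(s['clock'],R.from_rotvec(s['ee_rot']).as_matrix().round(3),s['position'],s['force'],s['ft_torque'])
g=get_image('wrist')['frame'][:,:,::-1];a=get_image('scene')['frame'][:,:,::-1]
cv2.imwrite('pics/c2.png',np.hstack([cv2.resize(g,(400,300)),cv2.resize(a[130:220,240:360],(400,300))]))
E
```

```text
9.125 [[ 0.001  0.2    0.98 ]
 [-0.001  0.98  -0.2  ]
 [-1.    -0.001  0.001]] [ 0.47685112 -0.18538154  0.32039043] [-5.23012971 -1.78716092 11.66476137] [-0.41549272  1.11778908  0.01644387]
```

View pics/c2.png

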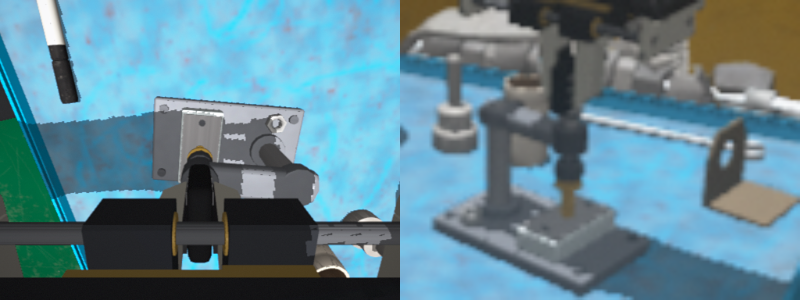

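The wrist view (left half) shows the paddle at about (200,200) still square between the jaws. In the scene view (right half), the socket is down on the screw head at about (570,175). Next I raise with the spring and let go.

Request:
arm_command([
  [0,-4,0,0,0,0,0],
  [0,-4,0,0,0,0,0],
  [0,-4,0,0,0,0,0],
  [60,0,0,0,0,0,0],
  [60,0,0,0,0,0,0],
])

```text
clock: 9.85
position: [0.4769, -0.1847, 0.3314]
ee_rot: [0.158, 1.565, -0.157]
force: [1.2, 0.4, -0.1]
width: 0.316
```

Request:
arm_command([
  [60,0,0,0,0,0,0],
  [60,0,0,0,0,0,0],
  [60,0,0,0,0,0,0],
  [60,0,0,0,0,0,0],
  [60,-5,0,0,0,0,0],
])

```text
clock: 10.48
position: [0.4767, -0.1852, 0.3366]
ee_rot: [0.158, 1.566, -0.158]
force: [0.1, -0.7, -0.1]
width: 0.657
```

Request:
arm_command([
  [60,-25,0,0,0,0,0],
  [60,-30,0,0,0,0,0],
  [60,-30,0,0,0,0,0],
  [60,-20,0,0,0,0,0],
  [60,0,0,0,0,0,0],
])

```text
clock: 11.1
position: [0.4771, -0.1852, 0.4434]
ee_rot: [0.157, 1.562, -0.159]
force: [-0.6, -0.2, -0.4]
width: 0.654
```

```bash
python3 - <<'E'
from h import *
s=arm.observe();print(s['clock'],s['position'],s['force'],s['width'])
g=paddle('wrist')['frame'][:,:,::-1];a=paddle('scene')['frame'][:,:,::-1]
cv2.imwrite('pics/c3.png',np.hstack([cv2.resize(g,(400,300)),cv2.resize(a[130:220,240:360],(400,300))]))
E
```

```text
11.1 [ 0.47711283 -0.18524022  0.44337956] [-0.59491675 -0.2218545  -0.43394152] 0.6535203256317609
wrist 1304 1186 rect mm [ 477.2 -184.6] [47.6 15.3] 77.8 ztop [0.1714 0.1931]
axis deg 77.97937701942108 mean [ 0.4774 -0.1829  0.1908]
scene 183 79 rect mm [ 474.7 -184.3] [47.  15.4] 81.6 ztop [0.1608 0.1943]
axis deg 74.54514075153618 mean [ 0.473  -0.1798  0.1898]
```

View pics/c3.png

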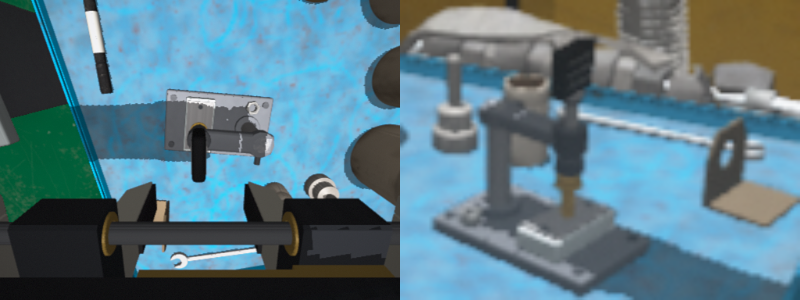

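```bash
python3 -c "
from cell import arm
print(arm.sign_off())"
```

```text
the job is handed in; nothing more can be done
None
```

I pressed the handle on the stand with the tall screw (the right-hand one, y ≈ -0.185) down about 12 mm. I turned it about 93° clockwise while it was down, let it rise on its spring, released it and backed off. The job was handed in at about 11 s.

- **Press and turn:** the push read about 11–12 N at the end of each move, and the depth held at about 12 mm throughout. The wrist camera measured the paddle going from about -7° to -102°, which agrees with the tool's turn.
- **Release:** the paddle top is back at 0.193 m, the same as before pressing. The force on the tool is near zero and the fingers are about 70 mm clear above the handle.
- **Not checked directly:** the screw's own rotation can't be seen in the images, so I infer it from the press depth and the handle turn. The scene camera's paddle angle was about 3° off the wrist camera's. One of the network's `start_grip` searches ranked the other stand slightly higher, but the picture settled which stand was right.
- **Other stand:** I did not touch it.

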